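Change stone trays: green away, blue out

ROBOT

A 6-joint arm with a two-finger parallel gripper is mounted at the origin on the work surface. World frame = base frame: x ahead of the robot, y to its left, z up, the work surface at z = 0. Lengths are in m, angles in rad, forces in N, time in s.
With the tool pointing down it reaches from about 0.275 to 0.875 m from the base axis. Payload 12.5 kg.
Tool frame: the origin (TCP) lies between the finger pads; the fingertips stand 11 mm ahead of it and the grasp point (between the pads) lies 8 mm behind it; y points along the fingers, z is the direction in which the jaws open and shut, and the axes are right-handed (so a half turn about y gives the same grasp; the last joint's range is limited). The gripper opens to 85 mm and grips with 20 to 120 N. Pads are 22 mm wide; open, the fingers measure 114 mm over their backs; the gripper's body (76 mm by 85 mm) begins 54 mm behind the grasp point. The pads swing forward as they close: fully open they stand 13 mm farther back than shut.
Start: joints at [-1.351, 0.351, 1.652, -0, 1.139, -0.085], TCP at [0.165, -0.525, 0.242] pointing down, gripper open.
Joint ranges: [-2.75, 2.75], [-0.79, 2.1], [0.01, 2.65], [-1.57, 4.71], [0.07, 3.14], [-2.87, 2.87]. Speed limits (rad/s): [2.22, 2.22, 2.79, 3.14, 3.14, 3.14].

INTERFACE

Orientations are given as a 3x3 rotation matrix whose columns are the frame's x, y, z axes.
In Python, from bench import read_state, camera, camera_params, job, cut_out gives the robot as it stands. The module is installed in compiled form; this text tells all that it offers.
- The arm moves only by the tool step_arm, never from a script. Its argument "plan" is a list of rows, each an object of numbers: "dx", "dy", "dz": the shift along the tool's x, y, z in m; "rx", "ry", "rz": the turn, a rotation vector about the tool's x, y, z in rad; "claw": the opening, from 0 (shut) to 1 (fully open). A call has 1 to 12 rows; each row is the pose to reach, as a shift and turn from the pose measured when the call began, along the tool's axes at that moment; what a row does not reach only later rows make up. A row lasts 1/10 s, in which the tool goes at most 50 mm and 8.59 degrees, less where a joint would pass 70% of its speed; a pose out of reach is approached as far as the arm can. A call with a gripper value outside its range is refused whole. The fingers move at their own pace and stop on an object; "grip_force" is the grip in N (left out, the last holds). Time passes only in rows, so rows that repeat a pose let the fingers close. It gives the time, the measured TCP pose, the force and the opening at its end, in the units of the state.
- read_state(): the state, without advancing time (a new reading comes with each control period).
- camera(name): name is "scene" or "top"; returns (picture, depth): 400x640x3 uint8, blue, green, red; 400x640 float32, m along the optical axis (not along the pixel's ray), 0 where there is no reading.
- camera_params(name): a dict with "mtx" (3x3 intrinsics, pixels), "R" (3x3) and "t" (3): a world point X has camera coordinates R X + t. Camera axes: x right, y down, z forward; pixel columns grow to the right and rows downward; lengths in m; the calibration is good to about 2 mm. A picture is of the moment at which its call begins. camera_params takes no time and is no camera call.
- job.sign_off(): hands the job in, once; it reports no verdict.
Trained networks look in the newest picture that a camera, given by its name, has taken for a name from the list of things; names that differ only in an ending like _2 or _b are one class to them, and where a whole thing is asked for, a point or a joint stands for the part that bears it (a point fixed in the world has none). Each returns a list of dicts, best first, with "p" (0 to 1); they miss things now and then, are a little off and sometimes report something else, mostly with a low value. They report only what shows in the picture. A call takes as long as a camera call.
- cut_out(thing, camera): "pixels" (400x640 bool, what is visible of it) and "uv" ([column, row] in pixels, amid what is visible of it).
The state is a dict: "t": time; "q": joint angles; "joint_vel": joint speeds; "tau": joint torques, N m; "tcp_pos": TCP position; "orientation": TCP orientation; "force": force on the tool from outside, world axes, zero at the start; "ft_torque": the same for the moment, N m; "gripper_width": opening from 0.0 (shut) to 1.0 (fully open).
Only numpy, scipy, OpenCV 4.12 (cv2) and the standard library are available. Lean on these libraries where they do the work, as an engineer would, in place of code of your own. Each camera call takes 0.05 s, during which the arm holds its last target.

TASK

Change over the stone trays, with only one parcel open at a time: first push the open tray of green stones fully home with a fingertip, then hook a fingertip behind the blue lip and draw the tray of blue stones straight out to its stop. Do not pinch the lips or lift anything; the blue gem jars must ride along upright in their tray, and the red tray, the scale and everything else on the cart stay as they are.

Things in the scene. Friction and masses are not known exactly. Their poses are not given: they have to be found in the camera images.
- green_tray (a joint): how far the green stones' tray is drawn out, m: 0 = fully home (facing 4 mm proud of the bay), 0.11 = fully out at its stop. It slides stiffly (about 2.5 N friction), without a spring, and stays where it is left. Starts left open by 60 to 90 mm.
- green_lip (a point): green lip of the green stones' tray: upright strip across the tray's front, 6 mm thick (x), 114 wide (y), 30 tall (z). Origin: middle of its underside, level with the underside of the tray floor, 12 mm above the cart. Moves with the tray; -x points out of the bay, the way the tray is drawn. Behind it (+x) is the empty finger well, see the bay of that colour.
- green_bay: fixed grey steel shell of the green tray, 210 x 130 mm, walls 49 mm and clear top 53 mm above the cart; origin under its centre. The top stops 55 mm short of the front (-x), so the tray's finger well is open from above: 46 mm long from lip to a back wall 18 mm tall, 106 mm wide between side walls 24 mm tall, floor (lined in the tray's colour) 4 mm above the lip's underside. Gem jars seen through the top.
- green_face (a point): green facing plate on the front of the green lip, 4 mm thick, 114 wide, 26 tall (4 mm lower than the lip); origin at the middle of its underside, 5 mm in front (-x) of the lip's origin. Its front is the surface to push on to close the tray; lip and facing together are 10 mm thick.
- blue_tray (a joint): how far the blue stones' tray is drawn out, m: 0 = fully home (facing 4 mm proud of the bay), 0.11 = fully out at its stop. It slides stiffly (about 2.5 N friction), without a spring, and stays where it is left. Starts home.
- blue_lip (a point): blue lip of the blue stones' tray: upright strip across the tray's front, 6 mm thick (x), 114 wide (y), 30 tall (z). Origin: middle of its underside, level with the underside of the tray floor, 12 mm above the cart. Moves with the tray; -x points out of the bay, the way the tray is drawn. Behind it (+x) is the empty finger well, see the bay of that colour.
- blue_bay: fixed grey steel shell of the blue tray, 210 x 130 mm, walls 49 mm and clear top 53 mm above the cart; origin under its centre. The top stops 55 mm short of the front (-x), so the tray's finger well is open from above: 46 mm long from lip to a back wall 18 mm tall, 106 mm wide between side walls 24 mm tall, floor (lined in the tray's colour) 4 mm above the lip's underside. Gem jars seen through the top.
- blue_face (a point): blue facing plate on the front of the blue lip, 4 mm thick, 114 wide, 26 tall (4 mm lower than the lip); origin at the middle of its underside, 5 mm in front (-x) of the lip's origin. Its front is the surface to push on to close the tray; lip and facing together are 10 mm thick.
- red_tray (a joint): how far the red stones' tray is drawn out, m: 0 = fully home (facing 4 mm proud of the bay), 0.11 = fully out at its stop. It slides stiffly (about 2.5 N friction), without a spring, and stays where it is left. Starts home and stays home.
- red_lip (a point): red lip of the red stones' tray: upright strip across the tray's front, 6 mm thick (x), 114 wide (y), 30 tall (z). Origin: middle of its underside, level with the underside of the tray floor, 12 mm above the cart. Moves with the tray; -x points out of the bay, the way the tray is drawn. Behind it (+x) is the empty finger well, see the bay of that colour.
- red_bay: fixed grey steel shell of the red tray, 210 x 130 mm, walls 49 mm and clear top 53 mm above the cart; origin under its centre. The top stops 55 mm short of the front (-x), so the tray's finger well is open from above: 46 mm long from lip to a back wall 18 mm tall, 106 mm wide between side walls 24 mm tall, floor (lined in the tray's colour) 4 mm above the lip's underside. Gem jars seen through the top.
- red_face (a point): red facing plate on the front of the red lip, 4 mm thick, 114 wide, 26 tall (4 mm lower than the lip); origin at the middle of its underside, 5 mm in front (-x) of the lip's origin. Its front is the surface to push on to close the tray; lip and facing together are 10 mm thick.
- bank: fixed steel base plate 250 x 440 x 8 mm that carries three like tray bays side by side along its y, 142 mm apart; which colour stands where varies. Origin under its centre; trays draw out along its -x. The plate runs 16 mm further forward than the facings of closed trays.
- blue_jar0: loose round gem jar, 30 mm across, 16 mm tall, with a blue stone, standing in an open pocket of the blue tray just behind the finger well; origin under its centre. Rides with the tray; not to be handled.
- blue_jar1: loose round gem jar, 30 mm across, 16 mm tall, with a blue stone, standing in an open pocket of the blue tray just behind the finger well; origin under its centre. Rides with the tray; not to be handled.
- blue_jar2: loose round gem jar, 30 mm across, 16 mm tall, with a blue stone, standing in an open pocket of the blue tray just behind the finger well; origin under its centre. Rides with the tray; not to be handled.
- amber_jar: loose gem jar, 30 mm across, 16 mm tall, orange stone, standing on the clear top of the red bay; origin under its centre
- clear_jar: loose gem jar, 30 mm across, 16 mm tall, colourless stone, on the black display pad (150 x 110 x 10 mm) right of the bank; origin under its centre
- loupe: brass loupe on a stand, 115 mm tall: foot 68 mm across, loose; origin under the foot's centre
- scoop: loose stainless gem scoop 125 mm long, 33 mm wide, 16 mm tall, lying in the sorting tray; origin on its underside, x along it to the mouth
- sorting_tray: loose tortoiseshell sorting tray 100 x 150 x 12 mm, lying left of the work; origin under its centre
- scale: digital gem scale 190 x 130 mm, 80 mm tall over its cover, standing fast left of the work; origin under its centre, front at -x
- scale_cover (a joint): angle of the scale's clear hinged cover, rad: 0 = shut (as it starts and stays)
- tare_key (a joint): the scale's round blue tare key, m: 0 = not pressed, 0.003 = pressed

How it is judged:
By the outcome, as a careful person would: the job done as asked, in the order asked, and still so for the second after the job is handed in, with the robot touching nothing.
It also fails if it takes over 51 s, if anything falls off the work surface, if the arm or the gripper's body presses on something with over 40 N, if the wrist force passes 120 N, or if a joint passes its speed limit or range.

## Working session

There is one attempt and no reset: what is moved stays moved. The work goes in short steps, Python scripts to look and compute and a tool call to move; the robot and the scene stay as the last step left them, time stands still between calls to the robot, and variables do not carry over. Pictures are saved under pics/ and viewed, and the job is handed in when it is done.

Besides the shell and the picture viewer there is one more tool, called by a JSON object that holds its "name" and its "arguments", one argument or row to a line. step_arm: Moves the arm, as the interface text tells. Its arguments: {"type":"object","properties":{"plan":{"type":"array","items":{"type":"object","properties":{"dx":{"type":"number"},"dy":{"type":"number"},"dz":{"type":"number"},"rx":{"type":"number"},"ry":{"type":"number"},"rz":{"type":"number"},"claw":{"type":"number"}}}},"grip_force":{"type":"number"}},"required":["plan"]}

```bash
mkdir -p pics; cat > h.py <<'E'
import numpy as np, cv2
from bench import *
def world(cam,d,mask):
    P=camera_params(cam);K=np.array(P["mtx"]);R=np.array(P["R"]);t=np.array(P["t"])
    v,u=np.nonzero(mask&(d>0));z=d[v,u]
    X=np.stack([(u-K[0,2])/K[0,0]*z,(v-K[1,2])/K[1,1]*z,z],1)
    return (X-t)@R
E
python3 - <<'E'
from h import *
s=read_state();print(s["t"],s["tcp_pos"],np.round(s["orientation"],3),s["gripper_width"])
for c in("scene","top"):
    p,d=camera(c);cv2.imwrite(f"pics/{c}0.png",p);np.save(f"{c}0.npy",d)
    P=camera_params(c);print(c,np.round(-np.array(P["R"]).T@P["t"],3))
    for n in("green_lip","green_face","blue_lip","blue_face","red_lip","bank"):
        for r in cut_out(n,c)[:1]:
            X=world(c,d,r["pixels"]);print(n,round(r["p"],2),r["uv"],len(X),np.round(np.percentile(X,[2,50,98],axis=0),3).tolist() if len(X) else "")
E
```

```text
0.0 [ 0.16500541 -0.52433984  0.24173922] [[-0.954 -0.     0.3  ]
 [-0.3    0.001 -0.954]
 [-0.    -1.    -0.001]] 0.999990670183397
scene [ 1.214 -0.631  1.073]
green_lip 0.72 [356.0, 197.8] 909 [[0.495, 0.078, 0.013], [0.534, 0.138, 0.028], [0.599, 0.19, 0.042]]
green_face 0.67 [355.4, 194.2] 986 [[0.49, 0.077, 0.01], [0.534, 0.136, 0.028], [0.602, 0.19, 0.048]]
blue_lip 0.87 [299.4, 250.1] 486 [[0.552, -0.197, 0.012], [0.564, -0.145, 0.02], [0.588, -0.095, 0.044]]
blue_face 0.79 [295.8, 248.3] 465 [[0.527, -0.197, 0.002], [0.563, -0.145, 0.02], [0.585, -0.096, 0.043]]
red_lip 0.56 [334.7, 222.4] 414 [[0.558, -0.052, 0.013], [0.568, -0.001, 0.02], [0.592, 0.047, 0.044]]
bank 0.87 [361.5, 277.4] 1425 [[0.551, -0.231, 0.0], [0.775, -0.106, 0.007], [0.792, 0.19, 0.012]]
top [0.438 0.03  1.358]
green_lip 0.78 [273.1, 200.4] 1783 [[0.495, 0.082, 0.011], [0.557, 0.137, 0.025], [0.62, 0.191, 0.043]]
green_face 0.68 [278.3, 198.1] 1731 [[0.496, 0.084, 0.011], [0.557, 0.137, 0.024], [0.618, 0.191, 0.042]]
blue_lip 0.87 [379.2, 186.3] 789 [[0.556, -0.202, 0.01], [0.587, -0.152, 0.018], [0.614, -0.098, 0.044]]
red_lip 0.62 [481.3, 174.0] 102 [[0.623, -0.454, 0.008], [0.636, -0.441, 0.025], [0.651, -0.428, 0.031]]
bank 0.89 [350.2, 180.4] 2058 [[0.54, -0.223, 0.0], [0.628, -0.018, 0.008], [0.793, 0.211, 0.052]]
```

View pics/scene0.png

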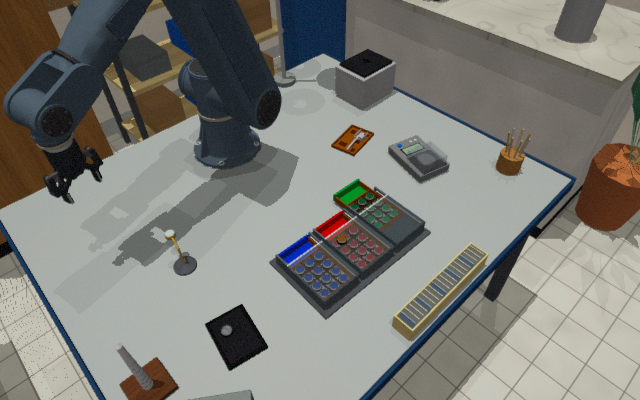

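View pics/top0.png

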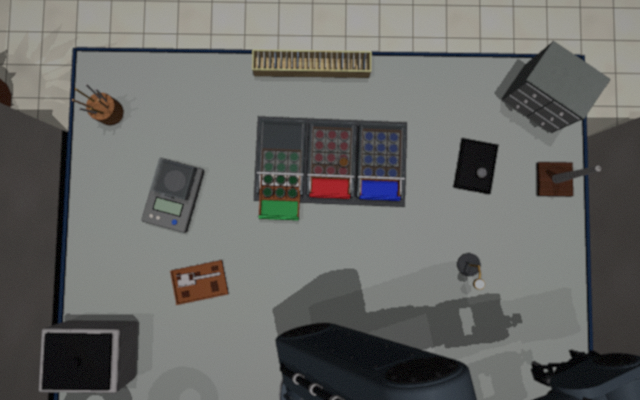

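```bash
python3 - <<'E'
from h import *
p=cv2.imread("pics/top0.png");d=np.load("top0.npy")
cv2.imwrite("pics/top0z.png",cv2.resize(p[100:300,200:460],None,fx=3,fy=3,interpolation=cv2.INTER_CUBIC)[:600,:780])
m=np.zeros(d.shape,bool);m[100:300,200:460]=1
X=world("top",d,m&(d>0))
# lip tops z 36..46
S=X[(X[:,2]>.037)&(X[:,2]<.046)]
print("green lip top");
G=S[(S[:,1]>.06)&(S[:,0]<.56)]
print(len(G));
for y in np.arange(.07,.21,.01):
    g=G[abs(G[:,1]-y)<.005]
    if len(g):print(round(y,3),np.round([g[:,0].min(),g[:,0].max(),np.median(g[:,2])],4))
print("others")
for y in np.arange(-.22,.07,.02):
    g=S[(abs(S[:,1]-y)<.005)&(S[:,0]<.6)]
    if len(g):print(round(y,3),np.round([g[:,0].min(),g[:,0].max(),np.median(g[:,2])],4))
E
```

```text
green lip top
117
0.08 [0.496  0.5583 0.0392]
0.09 [0.493  0.5015 0.0402]
0.1 [0.493  0.5015 0.0387]
0.11 [0.4928 0.5011 0.0405]
0.12 [0.4927 0.501  0.0392]
0.13 [0.4953 0.5009 0.0412]
0.14 [0.4979 0.5009 0.0397]
0.15 [0.495  0.5035 0.0411]
0.16 [0.4948 0.5032 0.0402]
0.17 [0.4945 0.5032 0.0401]
0.18 [0.4946 0.503  0.0405]
0.19 [0.4945 0.5254 0.0387]
others
-0.2 [0.5542 0.5738 0.0395]
-0.18 [0.5536 0.5623 0.0384]
-0.16 [0.5563 0.5618 0.0404]
-0.14 [0.5557 0.5644 0.0406]
-0.12 [0.5556 0.5641 0.04  ]
-0.1 [0.5554 0.5638 0.0407]
-0.08 [0.5602 0.5998 0.0446]
-0.06 [0.5605 0.5995 0.041 ]
-0.04 [0.557  0.5658 0.0402]
-0.02 [0.5571 0.5653 0.0409]
-0.0 [0.5595 0.5679 0.0403]
0.02 [0.562  0.5677 0.0396]
0.04 [0.5589 0.567  0.0403]
0.06 [0.5669 0.5693 0.0432]
```

```bash
python3 - <<'E'
from h import *
for cam in("top","scene"):
    d=np.load(cam+"0.npy");m=np.ones(d.shape,bool);X=world(cam,d,m)
    S=X[(X[:,2]>.046)&(X[:,2]<.060)&(X[:,0]>.53)&(X[:,0]<.83)&(abs(X[:,1])<.26)]
    r=cv2.minAreaRect(S[:,:2].astype(np.float32)*1000);print(cam,len(S),r)
    for nm,lo,hi,x0,x1 in(("green",.09,.185,.48,.52),("red",-.045,.042,.54,.575),("blue",-.19,-.1,.54,.575)):
        L=X[(X[:,2]>.036)&(X[:,2]<.046)&(X[:,1]>lo)&(X[:,1]<hi)&(X[:,0]>x0)&(X[:,0]<x1)]
        if len(L)>5:
            k=np.polyfit(L[:,1],L[:,0],1);print(nm,len(L),k,np.percentile(L[:,0]-k[0]*L[:,1],[3,97]),np.median(L[:,2]))
E
```

```text
top 7606 ((667.3184204101562, -8.033065795898438), (414.12310791015625, 211.3784942626953), 88.47734832763672)
green 105 [0.02828226 0.49419046] [0.48955457 0.4988521 ] 0.03984415353090571
red 92 [0.02582577 0.56320894] [0.55793071 0.56774256] 0.04004703543120701
blue 90 [0.02832853 0.56382933] [0.55864345 0.56800768] 0.040049121791773126
scene 6124 ((664.7145385742188, -9.405914306640625), (420.3856506347656, 211.99937438964844), 88.50135040283203)
green 62 [0.03078564 0.49310808] [0.48577544 0.49821759] 0.04015550666253073
red 67 [0.02102094 0.56268523] [0.55639987 0.5669952 ] 0.04031809103858454
blue 84 [0.02464261 0.56231244] [0.55511211 0.56629692] 0.04039295623097775
```

View pics/top0z.png

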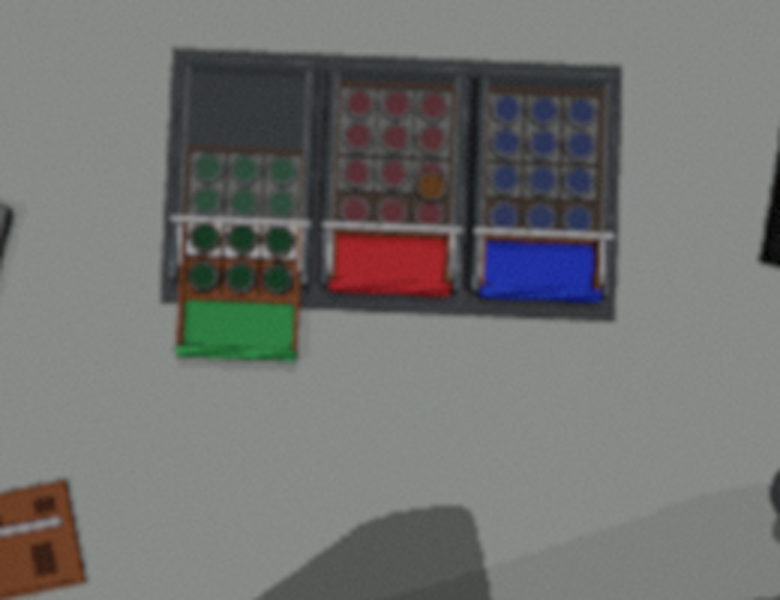

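```bash
cat >> h.py <<'E'
from scipy.spatial.transform import Rotation as Ro
a=-.0265
xb=np.array([np.cos(a),np.sin(a),0]);yb=np.array([-np.sin(a),np.cos(a),0])
Rt=np.stack([-xb,[0,0,-1],-yb],1)
def to(*targets):
    s=read_state();R=np.array(s["orientation"]);p=np.array(s["tcp_pos"])
    rv=Ro.from_matrix(R.T@Rt).as_rotvec()
    print(s["t"],np.round(p,4),"grip",round(s["gripper_width"],3),"F",np.round(s["force"],2));print("rot",np.round(rv,4))
    for t in targets: print(t,"->",np.round(R.T@(np.array(t)-p),4))
E
python3 -c "
from h import *
to((.44,.14,.2),(.44,.14,.08))"
```

```text
0.7 [ 0.1651 -0.5246  0.2423] grip 1.002 F [ 0.53 -1.06  0.1 ]
rot [-0.      0.3313 -0.    ]
(0.44, 0.14, 0.2) -> [-0.4617  0.0423 -0.5515]
(0.44, 0.14, 0.08) -> [-0.4617  0.1623 -0.5515]
```

{"name": "step_arm", "arguments": {
  "plan": [
    {"dx": -0.4617, "dy": 0.0, "dz": -0.5515, "ry": 0.3313, "claw": 0},
    {"dx": -0.4617, "dy": 0.0, "dz": -0.5515, "ry": 0.3313, "claw": 0},
    {"dx": -0.4617, "dy": 0.0, "dz": -0.5515, "ry": 0.3313, "claw": 0},
    {"dx": -0.4617, "dy": 0.0, "dz": -0.5515, "ry": 0.3313, "claw": 0},
    {"dx": -0.4617, "dy": 0.0, "dz": -0.5515, "ry": 0.3313, "claw": 0},
    {"dx": -0.4617, "dy": 0.0, "dz": -0.5515, "ry": 0.3313, "claw": 0},
    {"dx": -0.4617, "dy": 0.0, "dz": -0.5515, "ry": 0.3313, "claw": 0},
    {"dx": -0.4617, "dy": 0.0, "dz": -0.5515, "ry": 0.3313, "claw": 0},
    {"dx": -0.4617, "dy": 0.0, "dz": -0.5515, "ry": 0.3313, "claw": 0},
    {"dx": -0.4617, "dy": 0.0, "dz": -0.5515, "ry": 0.3313, "claw": 0},
    {"dx": -0.4617, "dy": 0.0423, "dz": -0.5515, "ry": 0.3313, "claw": 0},
    {"dx": -0.4617, "dy": 0.0423, "dz": -0.5515, "ry": 0.3313, "claw": 0}
  ]
}}

```text
schema error: expected keys dx, dy, dz, rx, ry, rz, claw
```

```bash
python3 -c "
from h import *
to((.44,.14,.2),(.44,.14,.05))"
```

```text
0.7 [ 0.1651 -0.5246  0.2423] grip 1.002 F [ 0.53 -1.06  0.1 ]
rot [-0.      0.3313 -0.    ]
(0.44, 0.14, 0.2) -> [-0.4617  0.0423 -0.5515]
(0.44, 0.14, 0.05) -> [-0.4617  0.1923 -0.5515]
```

{"name": "step_arm", "arguments": {
  "plan": [
    {"dx": -0.462, "dy": 0.0, "dz": -0.552, "rx": 0, "ry": 0.331, "rz": 0, "claw": 0},
    {"dx": -0.462, "dy": 0.0, "dz": -0.552, "rx": 0, "ry": 0.331, "rz": 0, "claw": 0},
    {"dx": -0.462, "dy": 0.0, "dz": -0.552, "rx": 0, "ry": 0.331, "rz": 0, "claw": 0},
    {"dx": -0.462, "dy": 0.0, "dz": -0.552, "rx": 0, "ry": 0.331, "rz": 0, "claw": 0},
    {"dx": -0.462, "dy": 0.0, "dz": -0.552, "rx": 0, "ry": 0.331, "rz": 0, "claw": 0},
    {"dx": -0.462, "dy": 0.0, "dz": -0.552, "rx": 0, "ry": 0.331, "rz": 0, "claw": 0},
    {"dx": -0.462, "dy": 0.0, "dz": -0.552, "rx": 0, "ry": 0.331, "rz": 0, "claw": 0},
    {"dx": -0.462, "dy": 0.0, "dz": -0.552, "rx": 0, "ry": 0.331, "rz": 0, "claw": 0},
    {"dx": -0.462, "dy": 0.0, "dz": -0.552, "rx": 0, "ry": 0.331, "rz": 0, "claw": 0},
    {"dx": -0.462, "dy": 0.0, "dz": -0.552, "rx": 0, "ry": 0.331, "rz": 0, "claw": 0},
    {"dx": -0.462, "dy": 0.042, "dz": -0.552, "rx": 0, "ry": 0.331, "rz": 0, "claw": 0},
    {"dx": -0.462, "dy": 0.042, "dz": -0.552, "rx": 0, "ry": 0.331, "rz": 0, "claw": 0}
  ]
}}

```text
t: 1.9
tcp_pos: [0.3943, 0.0304, 0.2238]
orientation: [[-1.0, 0.002, -0.026], [0.026, -0.0, -1.0], [-0.002, -1.0, 0.0]]
force: [1.1, 0.1, -0.3]
gripper_width: 0.001
```

```bash
python3 -c "
from h import *
to((.44,.14,.2),(.44,.14,.05))"
```

```text
1.9 [0.3943 0.0304 0.2238] grip 0.001 F [ 1.14  0.07 -0.31]
rot [-0.0001  0.0006 -0.0019]
(0.44, 0.14, 0.2) -> [-0.0428  0.0239 -0.1108]
(0.44, 0.14, 0.05) -> [-0.0425  0.1739 -0.1108]
```

{"name": "step_arm", "arguments": {
  "plan": [
    {"dx": -0.043, "dy": 0.024, "dz": -0.111, "rx": 0, "ry": 0, "rz": 0, "claw": 0},
    {"dx": -0.043, "dy": 0.024, "dz": -0.111, "rx": 0, "ry": 0, "rz": 0, "claw": 0},
    {"dx": -0.043, "dy": 0.024, "dz": -0.111, "rx": 0, "ry": 0, "rz": 0, "claw": 0},
    {"dx": -0.043, "dy": 0.07, "dz": -0.111, "rx": 0, "ry": 0, "rz": 0, "claw": 0},
    {"dx": -0.043, "dy": 0.11, "dz": -0.111, "rx": 0, "ry": 0, "rz": 0, "claw": 0},
    {"dx": -0.043, "dy": 0.15, "dz": -0.111, "rx": 0, "ry": 0, "rz": 0, "claw": 0},
    {"dx": -0.043, "dy": 0.174, "dz": -0.111, "rx": 0, "ry": 0, "rz": 0, "claw": 0},
    {"dx": -0.043, "dy": 0.174, "dz": -0.111, "rx": 0, "ry": 0, "rz": 0, "claw": 0}
  ]
}}

```text
t: 2.7
tcp_pos: [0.4388, 0.1399, 0.0474]
orientation: [[-1.0, -0.003, -0.026], [0.026, -0.001, -1.0], [0.003, -1.0, 0.001]]
force: [0.1, -1.5, 1.1]
gripper_width: 0.001
```

```bash
python3 - <<'E'
from h import *
to((.44,.14,.031),(.54,.1373,.031))
for c in("scene","top"):
    p,d=camera(c);np.save(f"{c}1.npy",d);q=p[100:300,200:460] if c=="top" else p[130:300,240:460]
    cv2.imwrite(f"pics/{c}1.png",cv2.resize(q,None,fx=3,fy=3)[:600,:800])
    X=world(c,d,np.ones(d.shape,bool));print(c)
    S=X[(abs(X[:,1]-.14)<.06)&(X[:,0]>.38)&(X[:,0]<.478)&(X[:,2]>.02)]
    for z in np.arange(.02,.16,.01):
        g=S[abs(S[:,2]-z)<.005]
        if len(g)>3:print(round(z,3),len(g),np.round([g[:,0].min(),g[:,0].max(),g[:,1].min(),g[:,1].max()],4))
E
```

```text
2.7 [0.4388 0.1399 0.0474] grip 0.001 F [ 0.06 -1.46  1.09]
rot [-0.0013  0.0006  0.0032]
(0.44, 0.14, 0.031) -> [-0.0013  0.0164 -0.0002]
(0.54, 0.1373, 0.031) -> [-1.013e-01  1.610e-02 -1.000e-04]
scene
0.04 9 [0.4428 0.4499 0.1271 0.1439]
0.05 13 [0.4324 0.4497 0.1217 0.1453]
0.06 17 [0.4336 0.4508 0.1236 0.1441]
0.07 15 [0.4425 0.4507 0.1255 0.152 ]
0.08 21 [0.4453 0.4525 0.1078 0.1711]
0.09 43 [0.4273 0.4534 0.1029 0.1735]
0.1 43 [0.4232 0.455  0.0939 0.183 ]
0.11 48 [0.4411 0.4571 0.0865 0.1922]
0.12 60 [0.4252 0.4588 0.0801 0.1975]
0.13 72 [0.4266 0.4615 0.0805 0.1992]
0.14 56 [0.4293 0.4609 0.0839 0.154 ]
0.15 28 [0.4319 0.4589 0.096  0.1512]
0.16 16 [0.4326 0.4732 0.0987 0.1408]
top
```

View pics/scene1.png

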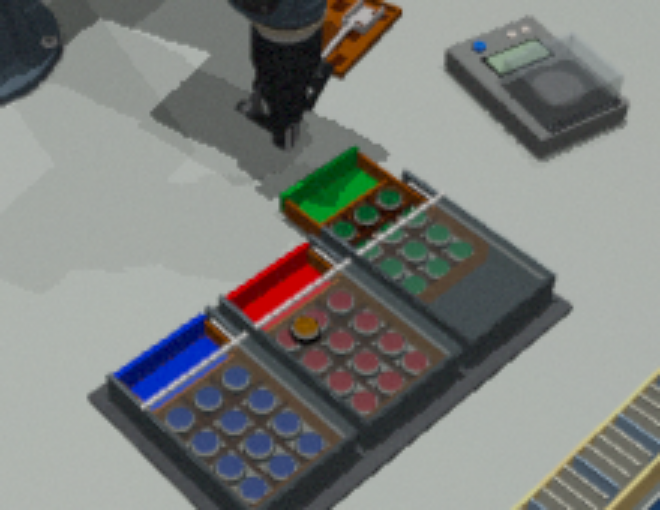

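{"name": "step_arm", "arguments": {
  "plan": [
    {"dx": -0.001, "dy": 0.016, "dz": 0, "rx": 0, "ry": 0, "rz": 0.003, "claw": 0},
    {"dx": -0.025, "dy": 0.016, "dz": 0, "rx": 0, "ry": 0, "rz": 0.003, "claw": 0},
    {"dx": -0.038, "dy": 0.016, "dz": 0, "rx": 0, "ry": 0, "rz": 0.003, "claw": 0},
    {"dx": -0.044, "dy": 0.016, "dz": 0, "rx": 0, "ry": 0, "rz": 0.003, "claw": 0},
    {"dx": -0.05, "dy": 0.016, "dz": 0, "rx": 0, "ry": 0, "rz": 0.003, "claw": 0},
    {"dx": -0.056, "dy": 0.016, "dz": 0, "rx": 0, "ry": 0, "rz": 0.003, "claw": 0},
    {"dx": -0.062, "dy": 0.016, "dz": 0, "rx": 0, "ry": 0, "rz": 0.003, "claw": 0},
    {"dx": -0.068, "dy": 0.016, "dz": 0, "rx": 0, "ry": 0, "rz": 0.003, "claw": 0}
  ]
}}

```text
t: 3.6
tcp_pos: [0.509, 0.1385, 0.0347]
orientation: [[-1.0, 0.005, -0.026], [0.026, -0.0, -1.0], [-0.005, -1.0, 0.0]]
force: [-3.4, -0.1, 2.2]
gripper_width: 0.002
```

```bash
python3 -c "
from h import *
to((.55,.137,.031))"
```

```text
3.6 [0.509  0.1385 0.0347] grip 0.002 F [-3.4  -0.09  2.18]
rot [-0.0001  0.0007 -0.0047]
(0.55, 0.137, 0.031) -> [-0.041   0.0039  0.0004]
```

{"name": "step_arm", "arguments": {
  "plan": [
    {"dx": -0.006, "dy": 0.002, "dz": 0, "rx": 0, "ry": 0, "rz": -0.004, "claw": 0},
    {"dx": -0.012, "dy": 0.002, "dz": 0, "rx": 0, "ry": 0, "rz": -0.004, "claw": 0},
    {"dx": -0.018, "dy": 0.003, "dz": 0, "rx": 0, "ry": 0, "rz": -0.004, "claw": 0},
    {"dx": -0.023, "dy": 0.003, "dz": 0, "rx": 0, "ry": 0, "rz": -0.004, "claw": 0},
    {"dx": -0.028, "dy": 0.003, "dz": 0, "rx": 0, "ry": 0, "rz": -0.004, "claw": 0},
    {"dx": -0.032, "dy": 0.003, "dz": 0, "rx": 0, "ry": 0, "rz": -0.004, "claw": 0},
    {"dx": -0.035, "dy": 0.003, "dz": 0, "rx": 0, "ry": 0, "rz": -0.004, "claw": 0}
  ]
}}

```text
t: 4.3
tcp_pos: [0.5441, 0.1376, 0.0316]
orientation: [[-1.0, 0.0, -0.026], [0.026, -0.0, -1.0], [-0.0, -1.0, 0.0]]
force: [-2.0, -0.0, -1.8]
gripper_width: 0.003
```

{"name": "step_arm", "arguments": {
  "plan": [
    {"dx": -0.002, "dy": 0, "dz": 0, "rx": 0, "ry": 0, "rz": 0, "claw": 0},
    {"dx": -0.004, "dy": 0, "dz": 0, "rx": 0, "ry": 0, "rz": 0, "claw": 0}
  ]
}}

```text
t: 4.5
tcp_pos: [0.5481, 0.1374, 0.0316]
orientation: [[-1.0, -0.0, -0.026], [0.026, -0.0, -1.0], [0.0, -1.0, 0.0]]
force: [-12.3, 0.9, 2.7]
gripper_width: -0.0
```

{"name": "step_arm", "arguments": {
  "plan": [
    {"dx": -0.002, "dy": 0, "dz": 0, "rx": 0, "ry": 0, "rz": 0, "claw": 0},
    {"dx": -0.002, "dy": 0, "dz": 0, "rx": 0, "ry": 0, "rz": 0, "claw": 0}
  ]
}}

```text
t: 4.7
tcp_pos: [0.5481, 0.1374, 0.0315]
orientation: [[-1.0, -0.005, -0.026], [0.026, -0.001, -1.0], [0.005, -1.0, 0.001]]
force: [-13.6, 1.3, 7.8]
gripper_width: -0.0
```

{"name": "step_arm", "arguments": {
  "plan": [
    {"dx": 0.02, "dy": 0, "dz": 0, "rx": 0, "ry": 0, "rz": 0.005, "claw": 0},
    {"dx": 0.05, "dy": 0, "dz": 0, "rx": 0, "ry": 0, "rz": 0.005, "claw": 0},
    {"dx": 0.06, "dy": -0.05, "dz": 0, "rx": 0, "ry": 0, "rz": 0.005, "claw": 0},
    {"dx": 0.06, "dy": -0.1, "dz": 0, "rx": 0, "ry": 0, "rz": 0.005, "claw": 0},
    {"dx": 0.06, "dy": -0.14, "dz": 0.05, "rx": 0, "ry": 0, "rz": 0.005, "claw": 0},
    {"dx": 0.06, "dy": -0.14, "dz": 0.1, "rx": 0, "ry": 0, "rz": 0.005, "claw": 0},
    {"dx": 0.06, "dy": -0.14, "dz": 0.15, "rx": 0, "ry": 0, "rz": 0.005, "claw": 0},
    {"dx": 0.06, "dy": -0.14, "dz": 0.2, "rx": 0, "ry": 0, "rz": 0.005, "claw": 0},
    {"dx": 0.06, "dy": -0.14, "dz": 0.25, "rx": 0, "ry": 0, "rz": 0.005, "claw": 0},
    {"dx": 0.06, "dy": -0.14, "dz": 0.284, "rx": 0, "ry": 0, "rz": 0.005, "claw": 0},
    {"dx": 0.06, "dy": -0.14, "dz": 0.284, "rx": 0, "ry": 0, "rz": 0.005, "claw": 0}
  ]
}}

```text
t: 5.8
tcp_pos: [0.482, -0.1496, 0.1726]
orientation: [[-1.0, 0.002, -0.03], [0.03, -0.003, -1.0], [-0.002, -1.0, 0.003]]
force: [1.0, 0.4, 0.1]
gripper_width: -0.002
```

```bash
cat > m.py <<'E'
from h import *
import sys
n=sys.argv[1]
for c in("scene","top"):
    p,d=camera(c);np.save(f"{c}{n}.npy",d);q=p[100:300,200:460] if c=="top" else p[130:300,240:460]
    cv2.imwrite(f"pics/{c}{n}.png",cv2.resize(q,None,fx=3,fy=3)[:600,:800])
    X=world(c,d,np.ones(d.shape,bool))
    S=X[(X[:,2]>.036)&(X[:,2]<.046)]
    r=S[:,0]-.0265*S[:,1]
    for nm,lo,hi in(("green",.095,.178),("red",-.045,.035),("blue",-.19,-.11)):
        for x0,x1 in((.42,.53),(.53,.58)):
            m=(S[:,1]>lo)&(S[:,1]<hi)&(r>x0)&(r<x1)
            if m.sum()>8: print(c,nm,m.sum(),np.round(np.percentile(r[m],[3,50,97]),4),np.round(np.mean(r[m]),4))
E
python3 m.py 2; python3 -c "
from h import *
to((.592,-.148,.15),(.592,-.148,.035))"
```

```text
scene green 54 [0.5564 0.5633 0.5666] 0.5625
scene red 63 [0.556  0.563  0.5667] 0.5625
scene blue 76 [0.5557 0.5632 0.5671] 0.5625
top green 89 [0.5584 0.5636 0.5678] 0.5635
top red 91 [0.5582 0.5636 0.5676] 0.5633
top blue 35 [0.5586 0.5646 0.5681] 0.5641
5.9 [ 0.4818 -0.1457  0.1723] grip 0.001 F [ 0.31 -0.19  0.71]
rot [-0.0012 -0.0015 -0.0008]
(0.592, -0.148, 0.15) -> [-0.1102  0.0223 -0.0008]
(0.592, -0.148, 0.035) -> [-0.1102  0.1373 -0.0009]
```

View pics/top2.png

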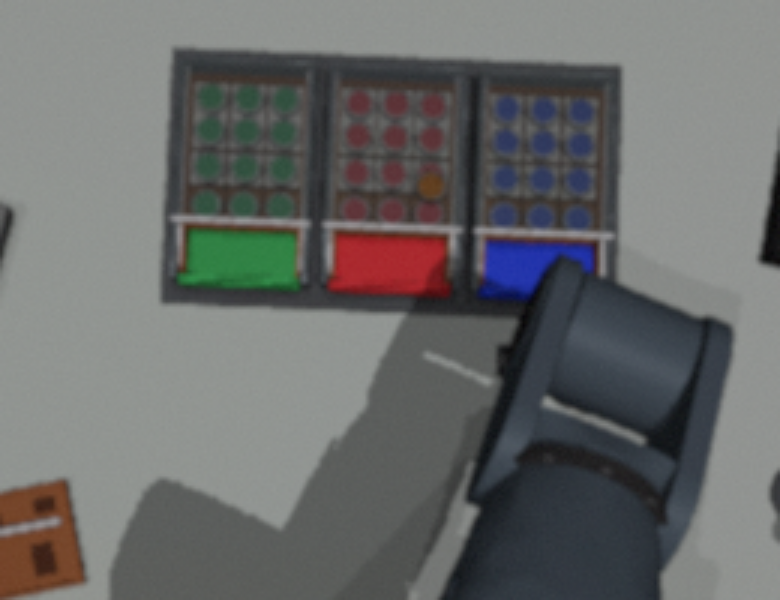

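View pics/scene2.png

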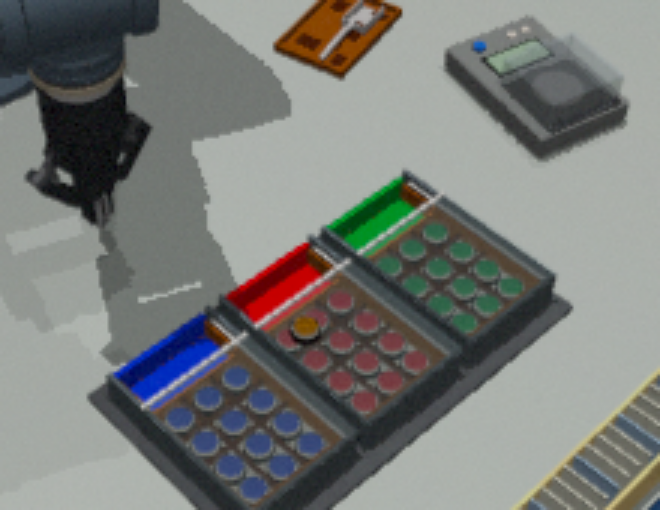

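{"name": "step_arm", "arguments": {
  "plan": [
    {"dx": -0.05, "dy": 0, "dz": 0, "rx": 0, "ry": 0, "rz": 0, "claw": 0},
    {"dx": -0.09, "dy": 0, "dz": 0, "rx": 0, "ry": 0, "rz": 0, "claw": 0},
    {"dx": -0.103, "dy": 0.02, "dz": -0.001, "rx": 0, "ry": -0.001, "rz": 0, "claw": 0},
    {"dx": -0.103, "dy": 0.05, "dz": -0.001, "rx": 0, "ry": -0.001, "rz": 0, "claw": 0},
    {"dx": -0.103, "dy": 0.07, "dz": -0.001, "rx": 0, "ry": -0.001, "rz": 0, "claw": 0},
    {"dx": -0.103, "dy": 0.07, "dz": -0.001, "rx": 0, "ry": -0.001, "rz": 0, "claw": 0}
  ]
}}

```text
t: 6.5
tcp_pos: [0.5837, -0.1457, 0.0998]
orientation: [[-1.0, -0.003, -0.025], [0.025, 0.0, -1.0], [0.003, -1.0, -0.0]]
force: [0.0, 0.1, 0.4]
gripper_width: -0.0
```

```bash
python3 m.py 3; python3 -c "
from h import *
to((.585,-.148,.055),(.585,-.148,.035))"
```

```text
scene green 58 [0.557  0.5634 0.5662] 0.5626
scene red 65 [0.5563 0.5634 0.567 ] 0.5626
scene blue 60 [0.5562 0.5635 0.5674] 0.5629
top green 88 [0.558  0.5633 0.5676] 0.5632
top red 84 [0.558  0.5638 0.5677] 0.5635
6.6 [ 0.5852 -0.1467  0.103 ] grip -0.004 F [-0.26  0.78  1.25]
rot [-0.0013  0.0008 -0.0012]
(0.585, -0.148, 0.055) -> [0.0003 0.048  0.0012]
(0.585, -0.148, 0.035) -> [0.0003 0.068  0.0012]
```

View pics/scene3.png

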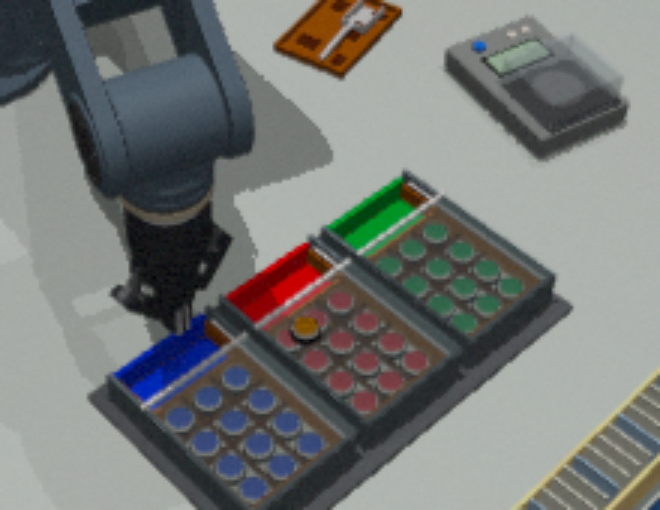

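{"name": "step_arm", "arguments": {
  "plan": [
    {"dx": 0, "dy": 0.025, "dz": 0.001, "rx": 0, "ry": 0, "rz": 0, "claw": 0},
    {"dx": 0, "dy": 0.045, "dz": 0.001, "rx": 0, "ry": 0, "rz": 0, "claw": 0},
    {"dx": 0, "dy": 0.055, "dz": 0.001, "rx": 0, "ry": 0, "rz": 0, "claw": 0},
    {"dx": 0, "dy": 0.063, "dz": 0.001, "rx": 0, "ry": 0, "rz": 0, "claw": 0},
    {"dx": 0, "dy": 0.068, "dz": 0.001, "rx": 0, "ry": 0, "rz": 0, "claw": 0},
    {"dx": 0, "dy": 0.068, "dz": 0.001, "rx": 0, "ry": 0, "rz": 0, "claw": 0}
  ]
}}

```text
t: 7.2
tcp_pos: [0.5854, -0.1478, 0.0352]
orientation: [[-1.0, 0.001, -0.026], [0.026, -0.001, -1.0], [-0.001, -1.0, 0.001]]
force: [0.1, -0.4, -0.5]
gripper_width: 0.001
```

```bash
python3 m.py 4; python3 -c "
from h import *
to((.585,-.148,.035),tuple(np.array([.585,-.148,.035])-xb*.12))"
```

```text
scene green 56 [0.5569 0.5631 0.5663] 0.5626
scene red 59 [0.5561 0.5635 0.5663] 0.5624
scene blue 14 [0.5573 0.5621 0.5672] 0.5627
top green 88 [0.5581 0.5634 0.5677] 0.5633
top red 80 [0.5583 0.5637 0.5679] 0.5636
7.3 [ 0.5857 -0.1479  0.0357] grip 0.002 F [-0.77 -0.28 -0.92]
rot [-0.0016  0.0008 -0.0021]
(0.585, -0.148, 0.035) -> [0.0007 0.0007 0.0001]
(np.float64(0.4650421325342824), np.float64(-0.1448203721794316), np.float64(0.035)) -> [0.1207 0.0004 0.    ]
```

View pics/scene4.png

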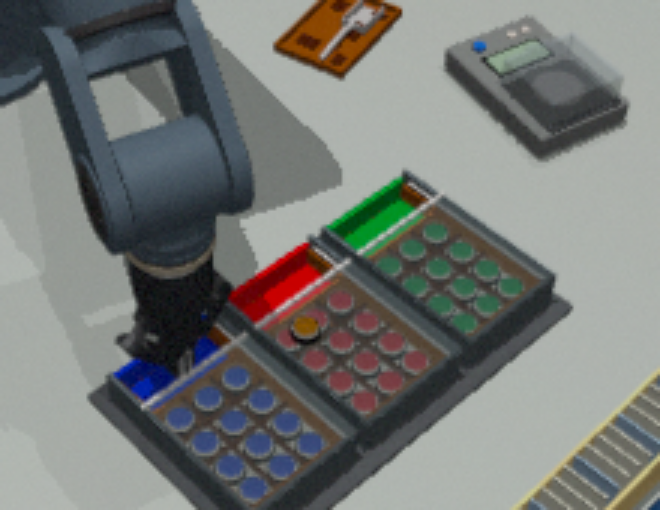

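{"name": "step_arm", "arguments": {
  "plan": [
    {"dx": 0.005, "dy": 0, "dz": 0, "rx": 0, "ry": 0, "rz": 0, "claw": 0},
    {"dx": 0.009, "dy": 0, "dz": 0, "rx": 0, "ry": 0, "rz": 0, "claw": 0},
    {"dx": 0.012, "dy": 0, "dz": 0, "rx": 0, "ry": 0, "rz": 0, "claw": 0},
    {"dx": 0.015, "dy": 0, "dz": 0, "rx": 0, "ry": 0, "rz": 0, "claw": 0},
    {"dx": 0.019, "dy": 0, "dz": 0, "rx": 0, "ry": 0, "rz": 0, "claw": 0},
    {"dx": 0.024, "dy": 0, "dz": 0, "rx": 0, "ry": 0, "rz": 0, "claw": 0},
    {"dx": 0.029, "dy": 0, "dz": 0, "rx": 0, "ry": 0, "rz": 0, "claw": 0}
  ]
}}

```text
t: 8.0
tcp_pos: [0.5566, -0.1472, 0.0358]
orientation: [[-1.0, 0.003, -0.026], [0.026, -0.002, -1.0], [-0.003, -1.0, 0.002]]
force: [2.6, 1.1, 2.1]
gripper_width: 0.003
```

```bash
python3 m.py 5; python3 -c "
from h import *
to((.465,-.1448,.035))"
```

```text
scene green 56 [0.556  0.5629 0.5669] 0.5624
scene red 64 [0.5556 0.5635 0.5668] 0.5629
scene blue 46 [0.5419 0.5527 0.5732] 0.5572
top green 96 [0.558  0.5633 0.5677] 0.5632
top red 98 [0.5579 0.5632 0.5678] 0.5631
8.1 [ 0.5559 -0.1471  0.0356] grip 0.001 F [ 0.36 -0.4  -0.43]
rot [-0.0015  0.0008 -0.0012]
(0.465, -0.1448, 0.035) -> [ 0.0909  0.0005 -0.    ]
```

View pics/scene5.png

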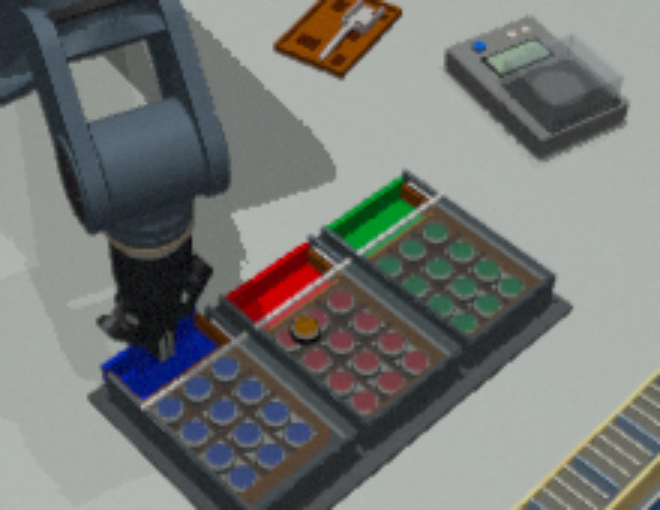

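Blue tray is riding out (lip now at about (105,365)–(195,325) in the crop). Continue.

{"name": "step_arm", "arguments": {
  "plan": [
    {"dx": 0.004, "dy": 0, "dz": 0, "rx": 0, "ry": 0, "rz": 0, "claw": 0},
    {"dx": 0.009, "dy": 0, "dz": 0, "rx": 0, "ry": 0, "rz": 0, "claw": 0},
    {"dx": 0.015, "dy": 0, "dz": 0, "rx": 0, "ry": 0, "rz": 0, "claw": 0},
    {"dx": 0.021, "dy": 0, "dz": 0, "rx": 0, "ry": 0, "rz": 0, "claw": 0},
    {"dx": 0.027, "dy": 0, "dz": 0, "rx": 0, "ry": 0, "rz": 0, "claw": 0},
    {"dx": 0.033, "dy": 0, "dz": 0, "rx": 0, "ry": 0, "rz": 0, "claw": 0},
    {"dx": 0.039, "dy": 0, "dz": 0, "rx": 0, "ry": 0, "rz": 0, "claw": 0},
    {"dx": 0.045, "dy": 0, "dz": 0, "rx": 0, "ry": 0, "rz": 0, "claw": 0},
    {"dx": 0.051, "dy": 0, "dz": 0, "rx": 0, "ry": 0, "rz": 0, "claw": 0},
    {"dx": 0.056, "dy": 0, "dz": 0, "rx": 0, "ry": 0, "rz": 0, "claw": 0},
    {"dx": 0.061, "dy": 0, "dz": 0, "rx": 0, "ry": 0, "rz": 0, "claw": 0},
    {"dx": 0.065, "dy": 0, "dz": 0, "rx": 0, "ry": 0, "rz": 0, "claw": 0}
  ]
}}

```text
t: 9.3
tcp_pos: [0.4905, -0.1455, 0.0356]
orientation: [[-1.0, 0.001, -0.026], [0.026, -0.001, -1.0], [-0.001, -1.0, 0.001]]
force: [2.3, 0.7, 0.9]
gripper_width: 0.001
```

{"name": "step_arm", "arguments": {
  "plan": [
    {"dx": 0.004, "dy": 0, "dz": 0, "rx": 0, "ry": 0, "rz": 0, "claw": 0},
    {"dx": 0.008, "dy": 0, "dz": 0, "rx": 0, "ry": 0, "rz": 0, "claw": 0},
    {"dx": 0.012, "dy": 0, "dz": 0, "rx": 0, "ry": 0, "rz": 0, "claw": 0},
    {"dx": 0.015, "dy": 0, "dz": 0, "rx": 0, "ry": 0, "rz": 0, "claw": 0},
    {"dx": 0.018, "dy": 0, "dz": 0, "rx": 0, "ry": 0, "rz": 0, "claw": 0},
    {"dx": 0.02, "dy": 0, "dz": 0, "rx": 0, "ry": 0, "rz": 0, "claw": 0}
  ]
}}

```text
t: 9.9
tcp_pos: [0.4702, -0.1449, 0.0355]
orientation: [[-1.0, 0.001, -0.026], [0.026, -0.001, -1.0], [-0.001, -1.0, 0.001]]
force: [2.8, 1.3, 0.6]
gripper_width: 0.004
```

```bash
python3 -c "
from h import *
to((.465,-.1448,.035))"
```

```text
9.9 [ 0.4702 -0.1449  0.0355] grip 0.004 F [2.78 1.3  0.63]
rot [-0.0014  0.0008 -0.001 ]
(0.465, -0.1448, 0.035) -> [0.0052 0.0005 0.    ]
```

{"name": "step_arm", "arguments": {
  "plan": [
    {"dx": 0.002, "dy": 0, "dz": 0, "rx": 0, "ry": 0, "rz": 0, "claw": 0},
    {"dx": 0.004, "dy": 0, "dz": 0, "rx": 0, "ry": 0, "rz": 0, "claw": 0},
    {"dx": 0.005, "dy": 0, "dz": 0, "rx": 0, "ry": 0, "rz": 0, "claw": 0}
  ]
}}

```text
t: 10.2
tcp_pos: [0.465, -0.1448, 0.0355]
orientation: [[-1.0, 0.001, -0.026], [0.026, -0.001, -1.0], [-0.001, -1.0, 0.001]]
force: [3.4, 0.6, 1.4]
gripper_width: 0.001
```

{"name": "step_arm", "arguments": {
  "plan": [
    {"dx": 0.001, "dy": 0, "dz": 0, "rx": 0, "ry": 0, "rz": 0, "claw": 0},
    {"dx": 0.002, "dy": 0, "dz": 0, "rx": 0, "ry": 0, "rz": 0, "claw": 0}
  ]
}}

```text
t: 10.4
tcp_pos: [0.463, -0.1447, 0.0355]
orientation: [[-1.0, 0.001, -0.026], [0.026, -0.001, -1.0], [-0.001, -1.0, 0.001]]
force: [2.4, 1.0, 1.8]
gripper_width: -0.0
```

{"name": "step_arm", "arguments": {
  "plan": [
    {"dx": 0.001, "dy": 0, "dz": 0, "rx": 0, "ry": 0, "rz": 0, "claw": 0},
    {"dx": 0.002, "dy": 0, "dz": 0, "rx": 0, "ry": 0, "rz": 0, "claw": 0}
  ]
}}

```text
t: 10.6
tcp_pos: [0.4623, -0.1448, 0.0357]
orientation: [[-1.0, 0.004, -0.026], [0.026, -0.002, -1.0], [-0.004, -1.0, 0.002]]
force: [14.0, 4.3, -7.9]
gripper_width: 0.0
```

{"name": "step_arm", "arguments": {
  "plan": [
    {"dx": 0.001, "dy": 0, "dz": 0, "rx": 0, "ry": 0, "rz": 0, "claw": 0},
    {"dx": 0.002, "dy": 0, "dz": 0, "rx": 0, "ry": 0, "rz": 0, "claw": 0}
  ]
}}

```text
t: 10.8
tcp_pos: [0.4622, -0.1449, 0.0358]
orientation: [[-1.0, 0.009, -0.027], [0.027, -0.003, -1.0], [-0.009, -1.0, 0.003]]
force: [17.9, 4.9, -10.2]
gripper_width: 0.002
```

{"name": "step_arm", "arguments": {
  "plan": [
    {"dx": -0.006, "dy": 0, "dz": 0, "rx": 0, "ry": 0, "rz": -0.009, "claw": 0},
    {"dx": -0.011, "dy": 0, "dz": 0, "rx": 0, "ry": 0, "rz": -0.009, "claw": 0},
    {"dx": -0.011, "dy": 0, "dz": 0, "rx": 0, "ry": 0, "rz": -0.009, "claw": 0}
  ]
}}

```text
t: 11.1
tcp_pos: [0.4734, -0.1452, 0.0357]
orientation: [[-1.0, -0.001, -0.027], [0.027, -0.003, -1.0], [0.001, -1.0, 0.003]]
force: [0.7, -0.4, -0.9]
gripper_width: 0.002
```

{"name": "step_arm", "arguments": {
  "plan": [
    {"dx": 0, "dy": -0.02, "dz": 0, "rx": 0, "ry": 0, "rz": 0, "claw": 0},
    {"dx": 0, "dy": -0.05, "dz": 0, "rx": 0, "ry": 0, "rz": 0, "claw": 0},
    {"dx": 0, "dy": -0.1, "dz": 0, "rx": 0, "ry": 0, "rz": 0, "claw": 0},
    {"dx": 0, "dy": -0.15, "dz": 0, "rx": 0, "ry": 0, "rz": 0, "claw": 0},
    {"dx": 0.05, "dy": -0.2, "dz": 0.0, "rx": 0, "ry": 0, "rz": 0, "claw": 0},
    {"dx": 0.08, "dy": -0.2, "dz": 0.05, "rx": 0, "ry": 0, "rz": 0, "claw": 0},
    {"dx": 0.12, "dy": -0.2, "dz": 0.1, "rx": 0, "ry": 0, "rz": 0, "claw": 0},
    {"dx": 0.16, "dy": -0.2, "dz": 0.15, "rx": 0, "ry": 0, "rz": 0, "claw": 0},
    {"dx": 0.18, "dy": -0.2, "dz": 0.2, "rx": 0, "ry": 0, "rz": 0, "claw": 0},
    {"dx": 0.2, "dy": -0.2, "dz": 0.25, "rx": 0, "ry": 0, "rz": 0, "claw": 0},
    {"dx": 0.2, "dy": -0.2, "dz": 0.25, "rx": 0, "ry": 0, "rz": 0, "claw": 0}
  ]
}}

```text
t: 12.2
tcp_pos: [0.2663, -0.3882, 0.2365]
orientation: [[-1.0, -0.001, -0.027], [0.027, -0.002, -1.0], [0.001, -1.0, 0.002]]
force: [1.3, -0.8, -0.7]
gripper_width: 0.003
```

```bash
python3 m.py 6; python3 -c "
from h import *
to((.4,-.3,.2))"
```

```text
scene green 57 [0.5566 0.5632 0.5668] 0.5626
scene red 59 [0.5554 0.5631 0.567 ] 0.5625
scene blue 67 [0.4463 0.4531 0.4576] 0.4539
top green 96 [0.5578 0.5629 0.5675] 0.5628
top red 91 [0.5582 0.5632 0.5677] 0.5631
top blue 91 [0.4486 0.4541 0.5193] 0.458
top blue 12 [0.5328 0.5577 0.5748] 0.5549
12.3 [ 0.2654 -0.3906  0.2363] grip -0.001 F [ 0.92  1.39 -0.34]
rot [-0.0034 -0.0048  0.0012]
(0.4, -0.3, 0.2) -> [-0.1317  0.0358 -0.0949]
```

View pics/scene6.png

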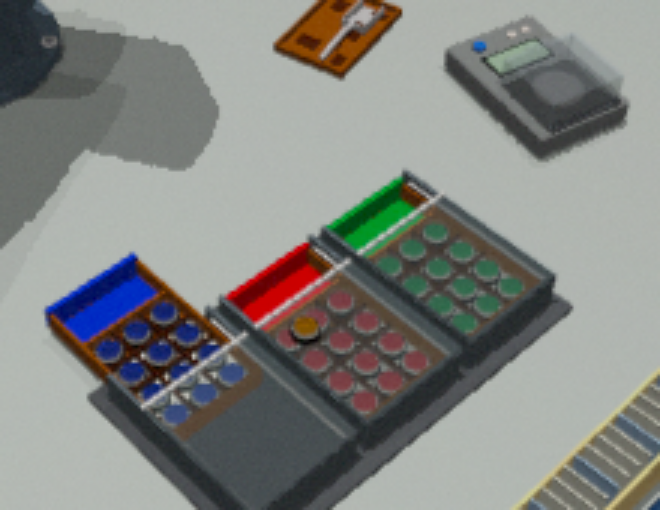

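View pics/top6.png

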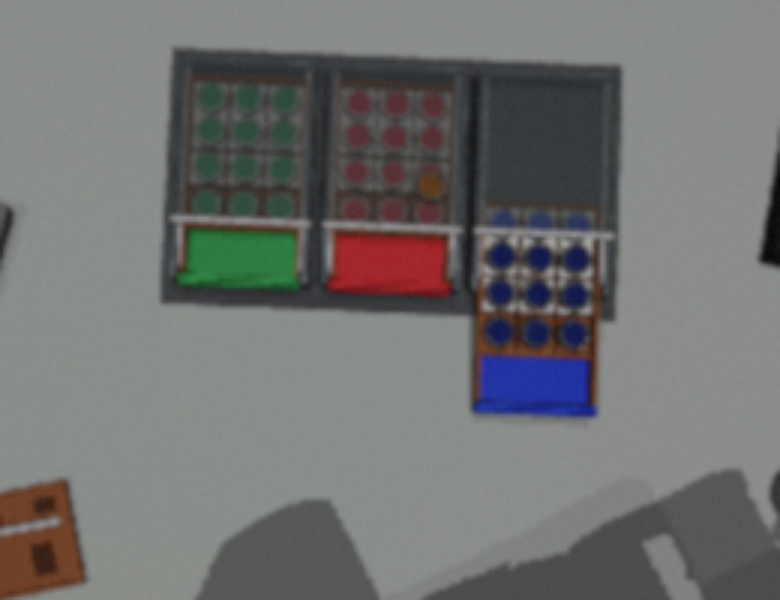

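```bash
python3 - <<'E'
from h import *
p,d=camera("scene");cv2.imwrite("pics/scene7.png",p)
X=np.load("scene0.npy")
for n in("loupe","amber_jar"):
    for dd in (d,):
        for r in cut_out(n,"scene")[:1]:print(n,r["p"],r["uv"],np.round(np.median(world("scene",d,r["pixels"]),axis=0),4),np.round(np.median(world("scene",X,r["pixels"]),axis=0),4))
E
```

```text
loupe 0.56 [182.4, 263.0] [ 0.3712 -0.4113  0.0098] [ 0.3712 -0.4113  0.0099]
amber_jar 0.75 [329.9, 222.8] [0.5676 0.0012 0.0208] [5.675e-01 1.000e-04 2.040e-02]
```

View pics/scene7.png

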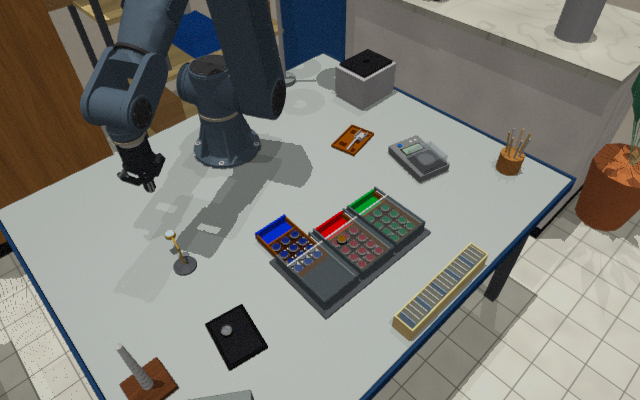

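The arm is clear, the loupe stands undisturbed at (182,263), the blue tray is out at (283,240), and green and red are home.

```bash
python3 -c "
from bench import job
print(job.sign_off())"
```

```text
the job is handed in; nothing more can be done
None
```

The changeover is done and handed in at about 12.5 s of robot time. I used a closed fingertip throughout, with nothing pinched or lifted.

- **Green tray:** I pushed it on its facing until it stopped moving, with the contact force at about 14 N. Its lip then measured level with the red one, within about 0.5 mm.
- **Blue tray:** I hooked the fingertip behind the lip from inside the finger well and drew the tray straight out to its stop. The force there rose to about 18 N along the draw, and the cameras measured about 109 mm of travel against the nominal 110 mm.
- **Everything else:** The last pictures show the blue jars upright in their pockets. The red tray measured unchanged. The amber jar, scale, sorting tray, loupe and display pad look as they were. The gripper is well clear, with only noise on the force reading.
- **Checks that disagreed:**
  - The push on the green facing ended about 3 mm short of where the cameras put the closed front. That is about the calibration error, and the fingertip may be slightly thicker than I assumed. The lip comparison shows the tray is home.
  - The network took part of the red lip for the amber jar in my last check. I confirmed that jar by eye only.

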